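# Regrasp a vacuum battery pack and load it in the sloping charger

### The job

Pull the orange battery pack out of the low battery shelf, lay it flat on the blue mat and let go of it there, then take it again by its rear half and slide it nose first, fully home, into the sloping charging dock. Do not drop the pack, and leave the blue pack and the other things on the bench where they are.

Things in the scene. Friction and masses are not known exactly. Their poses are not given: they have to be found in the camera images.
- pack: Orange and black battery pack, a bar 185 long x 44 wide x 36 high mm, about 0.36 kg. Origin: centre of its underside. +x runs along it to the contact nose (last 15 mm: 36 wide x 28 high, brass contacts), +z is its top. Black ribs on the sides of its rear half (x below 0). It starts lying on the bench, rear half in a shelf pocket, nose half sticking out.
- pack_nose (a point): Centre of the pack's nose face: 92.5 mm from its origin along its +x, 18 mm above its underside.
- shelf: Fixed low battery shelf, 136 deep (x) x 230 wide (y) mm, white roof 62 mm high (underside at 56), small boxes on the roof's back half up to 99 mm. Origin on the bench under its centre. Two pockets without floor, 104 mm wide, centred 55 mm to either side, open to its -x. Either may hold the orange pack, which can only be gripped in front of the mouth.
- mat: Blue repair mat fixed on the bench, 300 (x) x 200 (y) x 3 mm thick. Origin: centre of its underside. Its middle is free; a tin lies near its +x +y corner and a screwdriver along its +x edge.
- dock: Fixed charging dock: black base 145 x 95 mm carrying a white sleeve that slopes 30 degrees. Origin on the bench under it. The sleeve rises towards the dock's +x and its open mouth, with flared orange lips, faces that way.
- sleeve: White sleeve, fixed on the dock. Origin: on its floor at the foot of the end stop, mid width, 50 mm above the bench. +x runs up the floor and out of the mouth, 30 deg above level; +z is square to the floor, up. Inside 49 wide (y) x 41 mm high, walls 6 mm. A pack fully home has its underside on the floor, its nose face on the stop (x = 0) and its +x along the sleeve's -x.
- shelf_mouth (a point): Middle of the shelf's open side, on the bench, 66 mm to -x of the shelf's origin.
- sleeve_mouth (a point): Mid floor at the end of the sleeve's walls, 95 mm up its +x. The roof covers x = 30 to 95 mm. Orange lips flare on to x = 110 mm (outer edges 36 mm to either side, 53 mm above the floor), the floor runs on to 109 mm. Friction may hold the pack part way: it must be pushed down to the stop.
- bluepack: Bystander: blue and black battery pack of the same shape and frame as the orange one, in the other pocket of the shelf. Leave it.
- tin: Bystander: round brass-coloured tin, 66 mm across, 22 high, on the mat. Origin: centre of underside.
- screwdriver: Bystander: red-handled screwdriver, 130 mm long, lying on the mat along its +x edge.
- meter: Bystander: red multimeter 85 x 170 x 40 mm lying flat beyond the mat. Origin: centre of underside.
- flask: Bystander: white bottle 50 mm across, 140 high, beyond the mat. Origin: centre of underside.
- jar: Bystander: clear jar with green cap, 64 mm across, 85 high. Origin: centre of underside.
- tray: Bystander: grey screw tray 100 x 130 x 30 mm beside the dock. Origin: centre of underside.
Not all that is in view belongs to the job. Leave any green look-alike of the pack alone.

How it is judged:
By the outcome, as a careful person would: the job done as asked, in the order asked, and still so for the second after the job is handed in, with the robot touching nothing.
It also fails if it takes over 67 s, if anything falls off the work surface, if the arm or the gripper's body presses on something with over 40 N, if the wrist force passes 120 N, or if a joint passes its speed limit or range.

### The arm

A 6-joint arm with a two-finger parallel gripper is mounted at the origin on the work surface. World frame = base frame: x ahead of the robot, y to its left, z up, the work surface at z = 0. Lengths are in mm, angles in rad, forces in N, time in s.
With the tool pointing down it reaches from about 275 to 875 mm from the base axis. Payload 12.5 kg.
Tool frame: the origin (TCP) lies midway between the tips of the shut fingers; the grasp point (between the pads) lies 19 mm behind it; z points along the fingers, y is the line along which they close (so a half turn about z gives the same grasp; the last joint's range is limited). The gripper opens to 85 mm and grips with 20 to 120 N. Pads are 22 mm wide; open, the fingers measure 114 mm over their backs; the gripper's body (76 mm by 85 mm) begins 54 mm behind the grasp point. The pads swing forward as they close: fully open they stand 13 mm farther back than shut.
Start: joints at [-1.309, 0.351, 1.652, -0, 1.139, -0.085], TCP at [186.958, -517.234, 231.29] pointing down, gripper open.
Joint ranges: [-2.75, 2.75], [-0.79, 2.1], [0.01, 2.65], [-1.57, 4.71], [0.07, 3.14], [-2.87, 2.87]. Speed limits (rad/s): [2.22, 2.22, 2.79, 3.14, 3.14, 3.14].

### API

Orientations are given as a unit quaternion [x, y, z, w].
In Python, from station import r gives the robot as it stands.
- The arm moves only by the shell command python3 -m inch 'ROWS' [FORCE]. ROWS is JSON, a list of rows, each an object of numbers: "x", "y", "z": the shift along the tool's x, y, z in mm; "ax", "ay", "az": the turn, a rotation vector about the tool's x, y, z in rad; "grip": the closure, from -1 (fully open) to 1 (shut). In form: [{"x": .., "y": .., "z": .., "ax": .., "ay": .., "az": .., "grip": ..}, ...]. A call has 1 to 8 rows; each row shifts and turns the commanded pose from where the row before left it, along the tool's axes as they then stand; what a row does not reach is not made up. A row lasts 1/10 s, in which the tool goes at most 50 mm and 8.59 degrees, less where a joint would pass 70% of its speed; a pose out of reach is approached as far as the arm can. A call is refused whole if a number of a shift passes 50 or a number of a turn 0.15, either way. A call with a gripper value outside its range is refused whole. The fingers move at their own pace and stop on an object; FORCE is the grip in N (left out, the last holds). Time passes only in rows, so rows that do not move let the fingers close. It gives the time, the measured TCP pose, the force, the opening and the grip force at its end, in the units of the state.
- r.state(): the state, without advancing time (a new reading comes with each control period).
- r.capture(name): name is "scene" or "top" or "wrist"; returns the picture (480x640x3 uint8, red, green, blue); there is no depth.
- r.camera_model(name): a dict with "intrinsics" (3x3 intrinsics, pixels), "R" (3x3) and "t" (3): a world point X has camera coordinates R X + t; the wrist camera has in their place "mount" (4x4, takes a point from camera to tool coordinates, whose origin is the TCP and whose axes are the flange's). Camera axes: x right, y down, z forward; pixel columns grow to the right and rows downward; lengths in mm; the calibration is good to about 2 mm. A picture is of the moment at which its call begins: read the wrist's pose just before it. camera_model takes no time and is no camera call.
- r.close_job(): hands the job in; it is judged then, once.
Trained networks look in the newest picture that a camera, given by its name, has taken for a name from the list of things; names that differ only in an ending like _2 or _b are one class to them, and where a whole thing is asked for, a point or a joint stands for the part that bears it (a point fixed in the world has none). Each returns a list of dicts, best first, with "conf" (0 to 1); they miss things now and then, are a little off and sometimes report something else, mostly with a low value. They report only what shows in the picture. A call takes as long as a camera call. They do not tell look-alikes from the thing itself.
- r.boxes_of(camera, query): "location" ([x, y, z] in mm, in world coordinates, good to about 4 mm: the middle of the surface that is visible of it).
The state is a dict: "t": time; "joints": joint angles; "dq": joint speeds; "tau": joint torques, N m; "position": TCP position; "orientation": TCP orientation; "force": force on the tool from outside, world axes, zero at the start; "ft_torque": the same for the moment, N m; "finger_gap": finger opening in mm; "grip_force": force on a finger pad.
Only numpy, scipy, OpenCV 4.12 (cv2) and the standard library are available. Lean on these libraries where they do the work, as an engineer would, in place of code of your own. Each camera call takes 0.05 s, during which the arm holds its last target. There are 200 camera calls.

## Working session

There is one attempt and no reset: what is moved stays moved. The work goes in short steps, Python scripts to look and compute and a shell command to move; the robot and the scene stay as the last step left them, time stands still between calls to the robot, and variables do not carry over. Pictures are saved under pics/ and viewed, at most 10 in all, crops included, and the job is handed in when it is done.

```bash
mkdir -p pics; ls
python3 - <<'E'
from station import r
import cv2,numpy as np
s=r.state();print({k:np.round(v,3).tolist() for k,v in s.items()})
for c in ["scene","top"]:
    im=r.capture(c);cv2.imwrite(f"pics/{c}0.png",im[:,:,::-1])
    for q in ["pack","shelf","mat","dock","sleeve","bluepack","tin","screwdriver","tray","meter","jar","flask","pack_nose","sleeve_mouth","shelf_mouth"]:
        print(c,q,[(np.round(d["location"]).tolist(),round(d["conf"],2)) for d in r.boxes_of(c,q)[:3]])
    m=r.camera_model(c);print({k:np.round(v,3).tolist() for k,v in m.items()})
print(r.camera_model("wrist"))
E
```

```text
pics
{'t': 0.0, 'joints': [-1.309, 0.351, 1.652, -0.0, 1.139, -0.085], 'dq': [-0.002, -0.0, -0.001, -0.0, 0.0, -0.001], 'tau': [-0.0, -50.61, -29.141, -0.0, 0.004, 0.0], 'position': [186.852, -516.916, 230.726], 'orientation': [0.985, 0.173, -0.0, -0.001], 'force': [0.102, -0.596, -0.032], 'ft_torque': [-0.042, 0.004, 0.02], 'grip_force': 0.0, 'finger_gap': 85.275}
scene pack [([286.0, -249.0, 33.0], 0.93), ([526.0, -257.0, 42.0], 0.7)]
scene shelf [([697.0, -274.0, 62.0], 0.59), ([653.0, 325.0, 13.0], 0.48)]
scene mat [([530.0, 38.0, 2.0], 0.82)]
scene dock [([490.0, 305.0, 47.0], 0.9), ([529.0, 40.0, 8.0], 0.52)]
scene sleeve [([484.0, 317.0, 103.0], 0.64), ([632.0, 95.0, 25.0], 0.17)]
scene bluepack [([586.0, -162.0, 34.0], 0.68), ([634.0, 95.0, 29.0], 0.16)]
scene tin [([633.0, 95.0, 29.0], 0.69)]
scene screwdriver [([660.0, -25.0, 22.0], 0.89), ([650.0, 327.0, 12.0], 0.42)]
scene tray [([652.0, 324.0, 14.0], 0.57), ([492.0, 306.0, 47.0], 0.3)]
scene meter [([791.0, 235.0, 39.0], 0.76)]
scene jar [([816.0, 38.0, 60.0], 0.58)]
scene flask [([805.0, -94.0, 78.0], 0.67), ([693.0, -2
[... 1475 characters left out ...]
[[434.981, 0.0, 322.33], [0.0, 434.981, 246.079], [0.0, 0.0, 1.0]], 'R': [[-0.022, -1.0, 0.018], [-0.998, 0.021, -0.053], [0.053, -0.019, -0.998]], 't': [11.17, 548.902, 920.322]}
{'intrinsics': array([[354.11866192,   0.        , 320.46576647],
       [  0.        , 354.11866192, 235.06505664],
       [  0.        ,   0.        ,   1.        ]]), 'mount': array([[ 8.92224243e-05, -9.57163237e-01, -2.89548840e-01,
         7.33384151e+01],
       [ 9.99999986e-01,  4.38343800e-05,  1.63239356e-04,
        -3.53289101e-01],
       [-1.43554516e-04, -2.89548850e-01,  9.57163227e-01,
        -1.42141887e+02],
       [ 0.00000000e+00,  0.00000000e+00,  0.00000000e+00,
         1.00000000e+00]])}
```

View pics/top0.png

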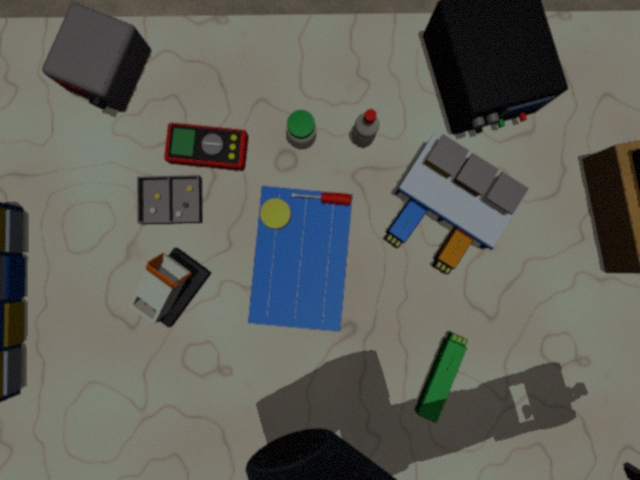

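View pics/scene0.png

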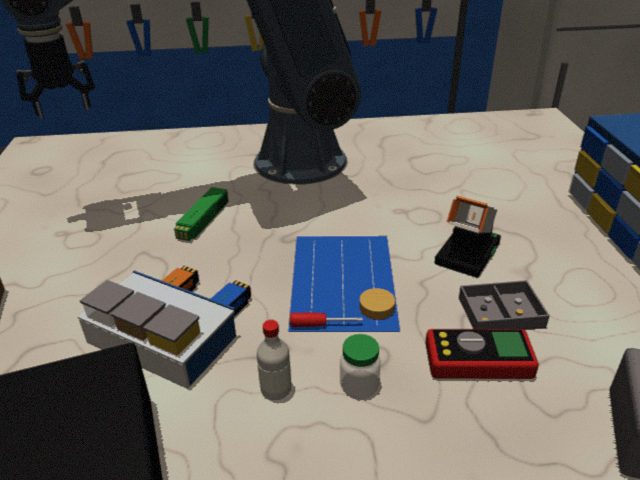

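Candidates for the pack in the top view are the green look-alike (442,377), the blue pack (403,222) and the orange pack (453,252). By the description I choose the orange one at (453,252), nose toward (441,268). Next I check it in a close crop, along with the dock.

Run:
```python
import cv2,numpy as np
t=cv2.imread("pics/top0.png");s=cv2.imread("pics/scene0.png")
def c(im,x,y,w,h,f): return cv2.resize(im[y:y+h,x:x+w],None,fx=f,fy=f,interpolation=cv2.INTER_CUBIC)
# 400x300 tiles
a=c(t,385,190,100,75+10,4)[:300];a=c(t,390,200,100,75,4)
b=c(t,120,240,100,93,4)[:372]
d=c(s,430,190,80,93,5)[:, :400]
e=c(s,150,255,100,56,4)
out=np.zeros((600,800,3),np.uint8)
out[:300,:400]=a; out[:300,400:]=c(t,125,245,100,86,4)[:300]*0+c(t,125,248,100,75,4)
out[300:600,400:]=c(s,430,190,80,85,5)[:300,:400] if 0 else c(s,428,192,80,60,5)
out[300:524,:400]=e
cv2.imwrite("pics/c1.png",out)
```

```text
(no output)
```

View pics/c1.png

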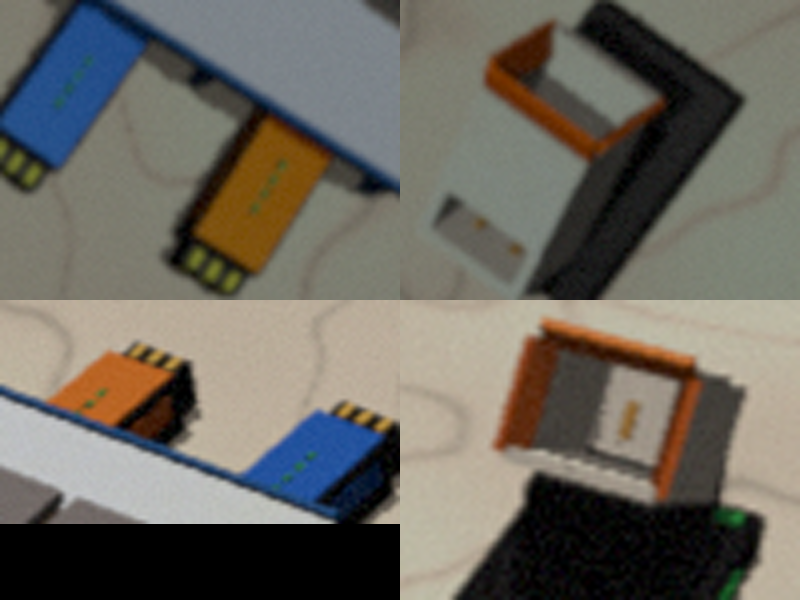

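The top crop shows the orange pack with its brass nose at about (444,267). It leaves the shelf mouth at about (464,234). The sleeve mouth's orange lips lie around (147–192, 253–287). The scene crop shows the same orange pack at about (185,272). I now compute the poses.

```bash
cat > h.py <<'E'
from station import r
import cv2,numpy as np
from scipy.spatial.transform import Rotation as Ro
from scipy.optimize import least_squares
def cam(c,s=None):
    m=r.camera_model(c);K=np.array(m["intrinsics"])
    if c!="wrist": return K,np.array(m["R"]),np.array(m["t"])
    s=s or r.state();M=np.array(m["mount"]);R=Ro.from_quat(s["orientation"]).as_matrix()
    Rc=R@M[:3,:3];p=R@M[:3,3]+s["position"];return K,Rc.T,-Rc.T@p
def proj(cm,X):
    K,R,t=cm;q=(K@(R@np.atleast_2d(X).T+t[:,None])).T;return q[:,:2]/q[:,2:]
def ray(cm,uv,z):
    K,R,t=cm;d=R.T@np.linalg.inv(K)@[*uv,1];o=-R.T@t;return o+d*(z-o[2])/d[2]
def packpts(p,L): # x,y,yaw -> world from pack-local (z on bench p[3])
    c,s=np.cos(p[2]),np.sin(p[2]);L=np.array(L,float);return np.c_[p[0]+c*L[:,0]-s*L[:,1],p[1]+s*L[:,0]+c*L[:,1],L[:,2]]
def tooldown(yaw,tilt=0): # tool x along yaw, nose-down tilt (rad)
    c,s=np.cos(yaw),np.sin(yaw);R=np.array([[c,s,0],[s,-c,0],[0,0,-1.]]);return Ro.from_matrix(R)*Ro.from_rotvec([0,-tilt,0])
def delta(pos,R,s=None):
    s=s or r.state();R0=Ro.from_quat(s["orientation"]);d=R0.inv().apply(np.array(pos)-s["position"]);w=(R0.inv()*R).as_rotvec()
    print("shift tool",d.round(1),"rows",np.ceil(abs(d).max()/50),"rot",w.round(3),"rows",np.ceil(abs(w).max()/.149)); return d,w
E
python3 - <<'E'
from h import *
T=cam("top");S=cam("scene")
L=[[77.5,22,36],[77.5,-22,36]]
# nose dir yaw~150: +y local is yaw 240 = (-.5,-.87) -> image right/down
uT=np.array([[455.5,268.25],[437.5,259.5]]);uS=np.array([[177.,267.5],[193,275.5]])
f=lambda p:np.r_[(proj(T,packpts(p,L))-uT).ravel(),(proj(S,packpts(p,L))-uS).ravel()]
o=least_squares(f,[560,-290,2.6]);print("pack",o.x[:2],np.degrees(o.x[2]),o.fun.round(1))
for u in [(454.5,228),(473,238.75)]: print("side edge top",ray(T,u,36))
for u in [(398,190),(494,247)]: print("shelf roof front",ray(T,u,62))
for u in [(310.5,272.5),(276,324)]:print("base edge",ray(T,u,10))
# dock base right edge
for u in [(125+85.5,248+24),(125+49,248+75)]:print("base edge",ray(T,u,15))
# dock fit
def sl(p,L):
    c,s=np.cos(p[2]),np.sin(p[2]);L=np.array(L,float);k=np.pi/6
    X=L[:,0]*np.cos(k)-L[:,2]*np.sin(k);Z=50+L[:,0]*np.sin(k)+L[:,2]*np.cos(k);Y=L[:,1]
    return np.c_[p[0]+c*X-s*Y,p[1]+s*X+c*Y,Z]
# +y of sleeve (yaw -36) is yaw 54 => image left/up
LT=[[110,24.5,53],[110,-24.5,53],[109,24.5,0],[109,-24.5,0],[110,36,20],[110,-36,20]]
o=least_squares(lambda p:(proj(T,sl(p,[[110,30,53],[110,-30,53],[30,0,47]]))-[[147,264],[174,287],[147.5+1,303]]).ravel(),[440,330,-.63])
print("dock",o.x[:2],np.degrees(o.x[2]),o.fun.round(1)); print(proj(T,sl(o.x,LT)).round(),proj(S,sl(o.x,LT)).round())
delta([0,0,0],tooldown(np.radians(150)))
for u in[(262,187),(352,190),(340,330),(249,322)]:print("mat",ray(T,u,3).round())
E
```

```text
pack [ 570.84092395 -304.24877896] 146.18414785669657 [-0.2  0.4  0.1 -2.1 -1.  -0.4  0.8 -2.1]
side edge top [ 580.15915133 -280.98901525   36.        ]
side edge top [ 556.5396683  -319.43565331   36.        ]
shelf roof front [ 658.83027978 -158.50707497   62.        ]
shelf roof front [ 537.01903494 -352.55378818   62.        ]
base edge [492.88591181  25.74836627  10.        ]
base edge [384.805956   101.67720051  10.        ]
base edge [498.79612367 238.72828938  15.        ]
base edge [392.82377584 316.53521494  15.        ]
dock [440.73221565 339.00144052] -38.62346516832343 [ 0.9  1.5 -0.  -1.4 -0.9 -0.1]
[[150. 267.]
 [172. 284.]
 [168. 257.]
 [188. 272.]
 [157. 257.]
 [187. 280.]] [[482. 201.]
 [458. 195.]
 [474. 228.]
 [450. 221.]
 [483. 220.]
 [447. 209.]]
shift tool [  -0.  -550.   231.3] rows 11.0 rot [-0.    -0.    -2.271] rows 16.0
mat [682. 128.   3.]
mat [671. -69.   3.]
mat [368. -35.   3.]
mat [390. 160.   3.]
```

Run:
```python
from h import *
delta([529,-277,160],tooldown(np.radians(147.5)))
```

```text
shift tool [ 403.3 -109.7   71.3] rows 9.0 rot [-0.    -0.    -2.228] rows 15.0
```

```bash
python3 -m inch '[{"x":45,"y":-12,"z":8,"grip":-1},{"x":45,"y":-12,"z":8,"grip":-1},{"x":45,"y":-12,"z":8,"grip":-1},{"x":45,"y":-12,"z":8,"grip":-1},{"x":45,"y":-12,"z":8,"grip":-1},{"x":45,"y":-12,"z":8,"grip":-1},{"x":45,"y":-12,"z":8,"grip":-1},{"x":45,"y":-12,"z":8,"grip":-1}]' 60
python3 -m inch '[{"az":-0.148,"grip":-1},{"az":-0.148,"grip":-1},{"az":-0.148,"grip":-1},{"az":-0.148,"grip":-1},{"az":-0.148,"grip":-1},{"az":-0.148,"grip":-1},{"az":-0.148,"grip":-1},{"az":-0.148,"grip":-1}]'
python3 -m inch '[{"az":-0.148,"grip":-1},{"az":-0.148,"grip":-1},{"az":-0.148,"grip":-1},{"az":-0.148,"grip":-1},{"az":-0.148,"grip":-1},{"az":-0.148,"grip":-1},{"az":-0.148,"grip":-1},{"grip":-1}]'
python3 - <<'E'
from h import *
s=r.state();print(s["joints"]);delta([529,-277,160],tooldown(np.radians(147.5)),s)
im=r.capture("wrist");cv2.imwrite("pics/w1.png",im[:,:,::-1])
C=cam("wrist",s);print(proj(C,packpts([571,-304,np.radians(147.5)],[[77.5,22,36],[77.5,-22,36],[92.5,18,32],[92.5,-18,32]])).round())
E
```

```text
[-1.30861038e+00  3.50715152e-01  1.65177958e+00  5.43795233e-07
  1.13910113e+00 -8.46262444e-02]
shift tool [ 403.3 -109.7   71.3] rows 9.0 rot [-0.    -0.    -2.228] rows 15.0
[[ 145. -333.]
 [  95. -410.]
 [ 128. -313.]
 [  88. -374.]]invalid input at $[0]: expected keys x, y, z, ax, ay, az, grip
invalid input at $[0]: expected keys x, y, z, ax, ay, az, grip
invalid input at $[0]: expected keys x, y, z, ax, ay, az, grip
```

View pics/w1.png

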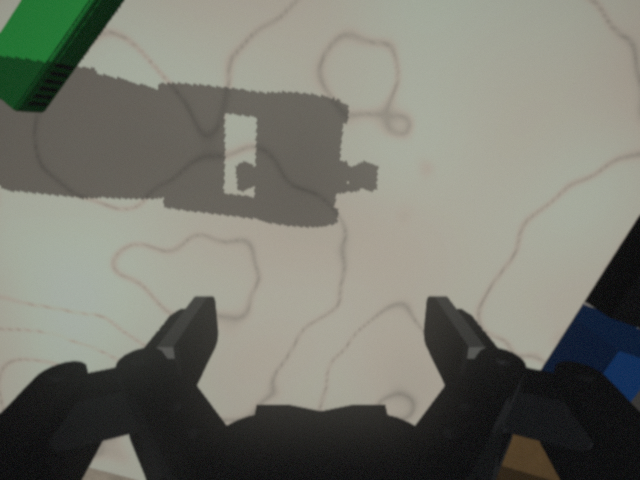

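All seven keys are required, so the arm did not move. The wrist view shows empty bench, with the green look-alike at (50,50). I resend the rows in full.

```bash
python3 -m inch '[{"x":45,"y":-12,"z":8,"ax":0,"ay":0,"az":0,"grip":-1},{"x":45,"y":-12,"z":8,"ax":0,"ay":0,"az":0,"grip":-1},{"x":45,"y":-12,"z":8,"ax":0,"ay":0,"az":0,"grip":-1},{"x":45,"y":-12,"z":8,"ax":0,"ay":0,"az":0,"grip":-1},{"x":45,"y":-12,"z":8,"ax":0,"ay":0,"az":0,"grip":-1},{"x":45,"y":-12,"z":8,"ax":0,"ay":0,"az":0,"grip":-1},{"x":45,"y":-12,"z":8,"ax":0,"ay":0,"az":0,"grip":-1},{"x":45,"y":-12,"z":8,"ax":0,"ay":0,"az":0,"grip":-1}]' 60
python3 -m inch '[{"x":0,"y":0,"z":0,"ax":0,"ay":0,"az":-0.148,"grip":-1},{"x":0,"y":0,"z":0,"ax":0,"ay":0,"az":-0.148,"grip":-1},{"x":0,"y":0,"z":0,"ax":0,"ay":0,"az":-0.148,"grip":-1},{"x":0,"y":0,"z":0,"ax":0,"ay":0,"az":-0.148,"grip":-1},{"x":0,"y":0,"z":0,"ax":0,"ay":0,"az":-0.148,"grip":-1},{"x":0,"y":0,"z":0,"ax":0,"ay":0,"az":-0.148,"grip":-1},{"x":0,"y":0,"z":0,"ax":0,"ay":0,"az":-0.148,"grip":-1},{"x":0,"y":0,"z":0,"ax":0,"ay":0,"az":-0.148,"grip":-1}]'
python3 -m inch '[{"x":0,"y":0,"z":0,"ax":0,"ay":0,"az":-0.148,"grip":-1},{"x":0,"y":0,"z":0,"ax":0,"ay":0,"az":-0.148,"grip":-1},{"x":0,"y":0,"z":0,"ax":0,"ay":0,"az":-0.148,"grip":-1},{"x":0,"y":0,"z":0,"ax":0,"ay":0,"az":-0.148,"grip":-1},{"x":0,"y":0,"z":0,"ax":0,"ay":0,"az":-0.148,"grip":-1},{"x":0,"y":0,"z":0,"ax":0,"ay":0,"az":-0.148,"grip":-1},{"x":0,"y":0,"z":0,"ax":0,"ay":0,"az":-0.148,"grip":-1},{"x":0,"y":0,"z":0,"ax":0,"ay":0,"az":0,"grip":-1}]'
python3 - <<'E'
from h import *
s=r.state();print(s["joints"]);delta([529,-277,160],tooldown(np.radians(147.5)),s)
im=r.capture("wrist");cv2.imwrite("pics/w2.png",im[:,:,::-1])
C=cam("wrist",s);print(proj(C,packpts([571,-304,np.radians(147.5)],[[77.5,22,36],[77.5,-22,36],[92.5,18,32],[92.5,-18,32]])).round())
E
```

```text
t: 2.45
position: [494.4, -303.3, 167.1]
orientation: [0.985, 0.173, 0.0, 0.0]
force: [0.4, -1.4, -0.1]
finger_gap: 85.5
grip_force: 0.0
t: 3.25
position: [492.9, -304.6, 167.3]
orientation: [0.719, 0.695, 0.0, 0.0]
force: [0.6, 0.7, -0.2]
finger_gap: 85.8
grip_force: 0.0
t: 4.05
position: [492.9, -304.6, 167.3]
orientation: [0.282, 0.959, -0.0, 0.0]
force: [1.0, 1.5, -1.0]
finger_gap: 85.4
grip_force: 0.0
[-6.33855939e-01  4.75046562e-01  1.63534835e+00 -6.04149082e-06
  1.03119018e+00 -1.63211513e+00]
shift tool [-15.4  42.8   7.3] rows 1.0 rot [-0.     0.    -0.005] rows 1.0
[[346. 210.]
 [402. 210.]
 [352. 190.]
 [397. 190.]]
```

View pics/w2.png

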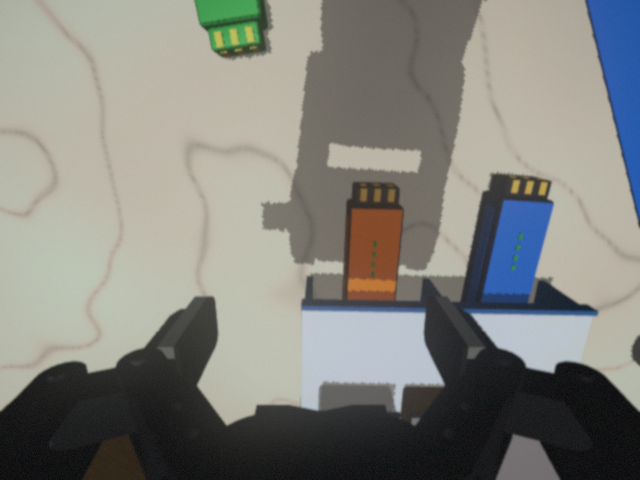

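The wrist view shows the orange pack with its top front edge from (346,206) to (403,207), its side edges running down to (343,299) and (398,299), and the shelf roof edge at row 305. The blue pack is to the right at (515,240).

Run:
```python
from h import *
C=cam("wrist")
P=[ray(C,u,36)[:2] for u in [(346,206),(403,207),(343.5,296),(398.5,296)]]
n1=P[0]-P[2];n2=P[1]-P[3];y=[np.degrees(np.arctan2(*v[::-1])) for v in (n1,n2)];print(y,P)
print([ray(C,u,62)[:2] for u in [(303,305),(590,311)]])
yaw=np.radians(np.mean(y));f=(P[0]+P[1])/2;n=np.array([np.cos(yaw),np.sin(yaw)])
c=f-77.5*n;print("center",c,np.degrees(yaw))
for z in (60,3):delta([*(c+52*n),z],tooldown(yaw))
```

```text
[np.float64(146.52400032126778), np.float64(147.91532869462966)] [array([ 490.80180273, -279.42937098]), array([ 516.00782181, -242.24586693]), array([ 555.91954419, -322.4906481 ]), array([ 581.4785316 , -283.29116154])]
[array([ 533.36076872, -347.35832681]), array([ 660.00715766, -162.64527012])]
center [ 568.563129   -302.79764471] 147.21966450794872
shift tool [-10.4  42.5 107.3] rows 3.0 rot [-0.    -0.    -0.006] rows 1.0
shift tool [-10.4  42.5 164.3] rows 4.0 rot [-0.    -0.    -0.006] rows 1.0
```

```bash
python3 -m inch '[{"x":-10.4,"y":42.5,"z":0,"ax":0,"ay":0,"az":-0.006,"grip":-1},{"x":0,"y":0,"z":40,"ax":0,"ay":0,"az":0,"grip":-1},{"x":0,"y":0,"z":40,"ax":0,"ay":0,"az":0,"grip":-1},{"x":0,"y":0,"z":35,"ax":0,"ay":0,"az":0,"grip":-1},{"x":0,"y":0,"z":28,"ax":0,"ay":0,"az":0,"grip":-1},{"x":0,"y":0,"z":18,"ax":0,"ay":0,"az":0,"grip":-1},{"x":0,"y":0,"z":0,"ax":0,"ay":0,"az":0,"grip":-1}]'
python3 - <<'E'
from h import *
n=np.array([np.cos(np.radians(147.2)),np.sin(np.radians(147.2))])
delta([*(np.array([568.6,-302.8])+52*n),3.5],tooldown(np.radians(147.2)))
E
```

```text
t: 4.8
position: [523.4, -273.8, 3.9]
orientation: [0.283, 0.959, 0.001, -0.002]
force: [-0.5, -1.2, 0.3]
finger_gap: 85.2
grip_force: 0.0
shift tool [-1.7  0.1  0.4] rows 1.0 rot [-0.    -0.004 -0.   ] rows 1.0
```

```bash
python3 -m inch '[{"x":0,"y":0,"z":0,"ax":0,"ay":0,"az":0,"grip":1},{"x":0,"y":0,"z":0,"ax":0,"ay":0,"az":0,"grip":1},{"x":0,"y":0,"z":0,"ax":0,"ay":0,"az":0,"grip":1},{"x":0,"y":0,"z":0,"ax":0,"ay":0,"az":0,"grip":1},{"x":0,"y":0,"z":0,"ax":0,"ay":0,"az":0,"grip":1},{"x":0,"y":0,"z":0,"ax":0,"ay":0,"az":0,"grip":1},{"x":0,"y":0,"z":0,"ax":0,"ay":0,"az":0,"grip":1},{"x":0,"y":0,"z":0,"ax":0,"ay":0,"az":0,"grip":1}]' 70
```

```text
t: 5.6
position: [525.5, -275.0, 7.9]
orientation: [0.281, 0.96, -0.0, 0.001]
force: [-1.3, 0.9, 7.1]
finger_gap: 42.6
grip_force: 72.2
```

```bash
python3 -m inch '[{"x":0,"y":0,"z":-4,"ax":0,"ay":0,"az":0,"grip":1},{"x":0,"y":0,"z":-3,"ax":0,"ay":0,"az":0,"grip":1},{"x":15,"y":0,"z":0,"ax":0,"ay":0,"az":0,"grip":1},{"x":22,"y":0,"z":0,"ax":0,"ay":0,"az":0,"grip":1},{"x":25,"y":0,"z":0,"ax":0,"ay":0,"az":0,"grip":1},{"x":25,"y":0,"z":0,"ax":0,"ay":0,"az":0,"grip":1},{"x":20,"y":0,"z":0,"ax":0,"ay":0,"az":0,"grip":1},{"x":10,"y":0,"z":0,"ax":0,"ay":0,"az":0,"grip":1}]'
python3 - <<'E'
from h import *
s=r.state();print(s["force"],s["ft_torque"])
im=r.capture("wrist");im2=r.capture("scene");cv2.imwrite("pics/w3.png",np.hstack([im[100:,:][:, ::1],im2[100:]])[:, :, ::-1][::1,::1]); 
cv2.imwrite("pics/w3.png",cv2.resize(np.hstack([im,im2])[:,:,::-1],(800,300)))
E
```

```text
t: 6.4
position: [424.7, -210.6, 13.4]
orientation: [0.281, 0.96, 0.0, -0.001]
force: [0.5, 0.8, -2.8]
finger_gap: 43.1
grip_force: 71.3
[ 0.54865641  0.75875484 -2.84644778] [ 0.13028547  0.10379425 -0.0188251 ]
```

View pics/w3.png

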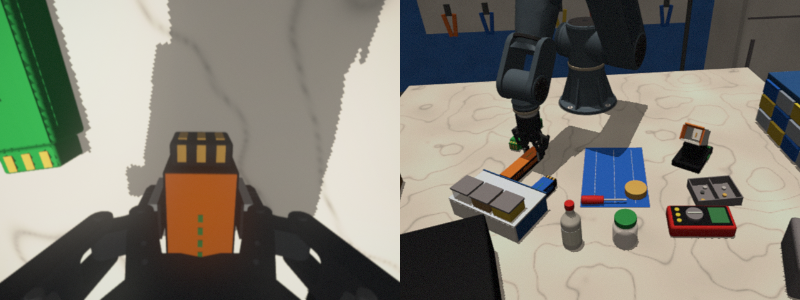

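The wrist view shows the orange pack between the pads with its nose toward (250,240 full-size). The scene view shows it clear of the shelf and the blue pack unmoved. Next I lift it and carry it to the mat.

```bash
python3 -m inch '[{"x":2,"y":0,"z":-10,"ax":0,"ay":0,"az":0,"grip":1},{"x":0,"y":0,"z":-20,"ax":0,"ay":0,"az":0,"grip":1},{"x":0,"y":0,"z":-25,"ax":0,"ay":0,"az":0,"grip":1},{"x":0,"y":0,"z":-25,"ax":0,"ay":0,"az":0,"grip":1},{"x":0,"y":0,"z":-15,"ax":0,"ay":0,"az":0,"grip":1},{"x":0,"y":0,"z":0,"ax":0,"ay":0,"az":0,"grip":1}]'
python3 - <<'E'
from h import *
delta([452,66,106],tooldown(np.radians(147.2)))
E
```

```text
t: 7.1
position: [426.2, -211.6, 110.8]
orientation: [0.281, 0.96, -0.001, 0.002]
force: [-0.2, -0.1, -3.4]
finger_gap: 42.9
grip_force: 71.6
shift tool [127.8 247.8   4.2] rows 5.0 rot [0.    0.005 0.004] rows 1.0
```

```bash
python3 -m inch '[{"x":10,"y":20,"z":0,"ax":0,"ay":0,"az":0,"grip":1},{"x":18,"y":35,"z":0,"ax":0,"ay":0,"az":0,"grip":1},{"x":20,"y":39,"z":0,"ax":0,"ay":0,"az":0,"grip":1},{"x":20,"y":39,"z":0,"ax":0,"ay":0,"az":0,"grip":1},{"x":20,"y":39,"z":0,"ax":0,"ay":0,"az":0,"grip":1},{"x":18,"y":35,"z":0,"ax":0,"ay":0,"az":0,"grip":1},{"x":14,"y":27,"z":0,"ax":0,"ay":0,"az":0,"grip":1},{"x":8,"y":14,"z":0,"ax":0,"ay":0,"az":0,"grip":1}]'
python3 -m inch '[{"x":0,"y":0,"z":20,"ax":0,"ay":0,"az":0,"grip":1},{"x":0,"y":0,"z":25,"ax":0,"ay":0,"az":0,"grip":1},{"x":0,"y":0,"z":25,"ax":0,"ay":0,"az":0,"grip":1},{"x":0,"y":0,"z":15,"ax":0,"ay":0,"az":0,"grip":1},{"x":0,"y":0,"z":6,"ax":0,"ay":0,"az":0,"grip":1},{"x":0,"y":0,"z":0,"ax":0,"ay":0,"az":0,"grip":1}]'
python3 - <<'E'
from h import *
delta([452,66,11],tooldown(np.radians(147.2)))
E
```

```text
t: 7.9
position: [450.4, 69.6, 107.8]
orientation: [0.28, 0.96, 0.0, -0.0]
force: [-0.1, -0.7, -4.0]
finger_gap: 42.8
grip_force: 71.9
t: 8.5
position: [450.0, 67.4, 16.6]
orientation: [0.281, 0.96, -0.0, -0.001]
force: [0.7, 0.6, -3.2]
finger_gap: 43.0
grip_force: 71.9
shift tool [-2.4 -0.1  5.6] rows 1.0 rot [-0.001 -0.001  0.004] rows 1.0
```

```bash
python3 -m inch '[{"x":0,"y":0,"z":3,"ax":0,"ay":0,"az":0,"grip":1},{"x":0,"y":0,"z":2,"ax":0,"ay":0,"az":0,"grip":1},{"x":0,"y":0,"z":0,"ax":0,"ay":0,"az":0,"grip":1},{"x":0,"y":0,"z":0,"ax":0,"ay":0,"az":0,"grip":1}]'
```

```text
t: 8.9
position: [450.4, 67.4, 12.6]
orientation: [0.281, 0.96, 0.0, 0.0]
force: [-0.4, -0.4, -3.9]
finger_gap: 42.9
grip_force: 71.9
```

```bash
python3 -m inch '[{"x":0,"y":0,"z":1.5,"ax":0,"ay":0,"az":0,"grip":1},{"x":0,"y":0,"z":0,"ax":0,"ay":0,"az":0,"grip":1},{"x":0,"y":0,"z":0,"ax":0,"ay":0,"az":0,"grip":1}]';  python3 -m inch '[{"x":0,"y":0,"z":1,"ax":0,"ay":0,"az":0,"grip":1},{"x":0,"y":0,"z":0,"ax":0,"ay":0,"az":0,"grip":1},{"x":0,"y":0,"z":0,"ax":0,"ay":0,"az":0,"grip":1}]'
```

```text
t: 9.2
position: [450.4, 67.4, 11.0]
orientation: [0.281, 0.96, 0.0, 0.0]
force: [-1.0, 0.9, -1.2]
finger_gap: 43.1
grip_force: 72.4
t: 9.5
position: [450.4, 67.5, 10.8]
orientation: [0.281, 0.96, 0.0, 0.0]
force: [-5.9, 1.2, 19.5]
finger_gap: 43.3
grip_force: 74.7
```

```bash
python3 -m inch '[{"x":0,"y":0,"z":-0.7,"ax":0,"ay":0,"az":0,"grip":1},{"x":0,"y":0,"z":0,"ax":0,"ay":0,"az":0,"grip":-1},{"x":0,"y":0,"z":0,"ax":0,"ay":0,"az":0,"grip":-1},{"x":0,"y":0,"z":0,"ax":0,"ay":0,"az":0,"grip":-1},{"x":0,"y":0,"z":0,"ax":0,"ay":0,"az":0,"grip":-1},{"x":0,"y":0,"z":0,"ax":0,"ay":0,"az":0,"grip":-1},{"x":0,"y":0,"z":0,"ax":0,"ay":0,"az":0,"grip":-1},{"x":0,"y":0,"z":0,"ax":0,"ay":0,"az":0,"grip":-1}]'
python3 -m inch '[{"x":0,"y":0,"z":-20,"ax":0,"ay":0,"az":0,"grip":-1},{"x":0,"y":0,"z":-35,"ax":0,"ay":0,"az":0,"grip":-1},{"x":-20,"y":0,"z":-35,"ax":0,"ay":0,"az":0,"grip":-1},{"x":-25,"y":0,"z":-30,"ax":0,"ay":0,"az":0,"grip":-1},{"x":-20,"y":0,"z":-10,"ax":0,"ay":0,"az":0,"grip":-1},{"x":0,"y":0,"z":0,"ax":0,"ay":0,"az":0,"grip":-1}]'
python3 - <<'E'
from h import *
s=r.state();im=r.capture("wrist");cv2.imwrite("pics/w4.png",im[:,:,::-1])
p=[450.4-51*np.cos(np.radians(147.2)),67.4-51*np.sin(np.radians(147.2)),np.radians(147.2)]
print(p,proj(cam("wrist",s),packpts(p,[[77.5,22,39],[77.5,-22,39]])).round())
E
```

```text
t: 10.3
position: [450.2, 67.4, 10.5]
orientation: [0.281, 0.96, -0.0, -0.0]
force: [0.4, -0.9, -0.4]
finger_gap: 85.2
grip_force: 0.0
t: 10.9
position: [507.4, 31.4, 142.3]
orientation: [0.281, 0.96, 0.001, 0.002]
force: [-0.6, 0.3, -0.6]
finger_gap: 85.3
grip_force: 0.0
[np.float64(493.2688967782799), np.float64(39.772881275580275), np.float64(2.569124658935653)] [[286.  96.]
 [354.  96.]]
```

View pics/w4.png

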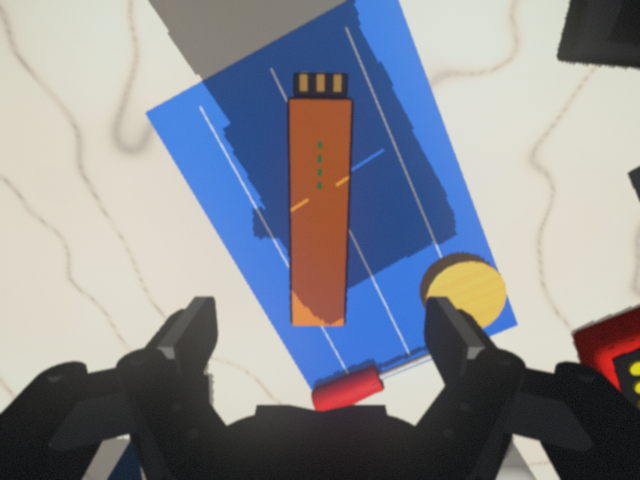

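The pack lies flat on the mat: nose at (320,85), front edge (289–352, 98), rear edge (291–345, 325). The tin and screwdriver are clear of it. The rear half is free to grip.

Run:
```python
from h import *
C=cam("wrist");Q=[ray(C,u,39)[:2] for u in [(289,98),(352.5,98),(291,325),(345.5,325)]]
print(np.round(Q,1),np.linalg.norm(Q[0]-Q[1]),np.linalg.norm(Q[2]-Q[3]))
f=(Q[0]+Q[1])/2;b=(Q[2]+Q[3])/2;d=f-b;yaw=np.arctan2(d[1],d[0]);n=d/np.linalg.norm(d);print(np.linalg.norm(d),np.degrees(yaw),(f+b)/2,"centre",f-77.5*n,b+92.5*n)
c=(f-77.5*n+b+92.5*n)/2
delta([*(c-58*n),11],tooldown(yaw))
```

```text
[[416.5  64.9]
 [438.5  99.3]
 [554.4 -26.7]
 [577.3   9.1]] 40.8920622188341 42.49673976487081
165.54251666693565 146.69580523519738 [496.67156482  36.6306547 ] centre [492.2660202   39.52501835] [488.54060199  41.97255117]
shift tool [-40.5  -1.5 129.8] rows 3.0 rot [0.001 0.001 0.011] rows 1.0
```

```bash
python3 -m inch '[{"x":-25,"y":-1.5,"z":0,"ax":0,"ay":0,"az":0.011,"grip":-1},{"x":-15.5,"y":0,"z":20,"ax":0,"ay":0,"az":0,"grip":-1},{"x":0,"y":0,"z":35,"ax":0,"ay":0,"az":0,"grip":-1},{"x":0,"y":0,"z":35,"ax":0,"ay":0,"az":0,"grip":-1},{"x":0,"y":0,"z":25,"ax":0,"ay":0,"az":0,"grip":-1},{"x":0,"y":0,"z":13,"ax":0,"ay":0,"az":0,"grip":-1},{"x":0,"y":0,"z":1,"ax":0,"ay":0,"az":0,"grip":-1},{"x":0,"y":0,"z":0,"ax":0,"ay":0,"az":0,"grip":-1}]'
```

```text
t: 11.75
position: [538.2, 9.4, 11.9]
orientation: [0.286, 0.958, 0.0, 0.0]
force: [-0.1, -0.0, 0.9]
finger_gap: 85.3
grip_force: 0.0
```

```bash
python3 -m inch '[{"x":0,"y":0,"z":0,"ax":0,"ay":0,"az":0,"grip":1},{"x":0,"y":0,"z":0,"ax":0,"ay":0,"az":0,"grip":1},{"x":0,"y":0,"z":0,"ax":0,"ay":0,"az":0,"grip":1},{"x":0,"y":0,"z":0,"ax":0,"ay":0,"az":0,"grip":1},{"x":0,"y":0,"z":0,"ax":0,"ay":0,"az":0,"grip":1},{"x":0,"y":0,"z":0,"ax":0,"ay":0,"az":0,"grip":1},{"x":0,"y":0,"z":0,"ax":0,"ay":0,"az":0,"grip":1},{"x":0,"y":0,"z":0,"ax":0,"ay":0,"az":0,"grip":1}]' 90
```

```text
t: 12.55
position: [538.8, 9.2, 12.6]
orientation: [0.286, 0.958, 0.0, 0.001]
force: [-2.2, -0.4, 9.4]
finger_gap: 42.7
grip_force: 92.7
```

```bash
cat >> h.py <<'E'
def sl(p,L,z0=50):
    c,s=np.cos(p[2]),np.sin(p[2]);L=np.atleast_2d(np.array(L,float));k=np.pi/6
    X=L[:,0]*np.cos(k)-L[:,2]*np.sin(k);Z=z0+L[:,0]*np.sin(k)+L[:,2]*np.cos(k);Y=L[:,1]
    return np.c_[p[0]+c*X-s*Y,p[1]+s*X+c*Y,Z]
def goal(p,nose_x,up,side=0,z0=50): # TCP for pack nose at sleeve x, underside 'up' above floor
    return sl(p,[nose_x+92.5+55.7,side,up+9.6],z0)[0],tooldown(p[2]+np.pi,np.pi/6)
E
python3 -m inch '[{"x":0,"y":0,"z":-10,"ax":0,"ay":0,"az":0,"grip":1},{"x":0,"y":0,"z":-25,"ax":0,"ay":0,"az":0,"grip":1},{"x":0,"y":0,"z":-35,"ax":0,"ay":0,"az":0,"grip":1},{"x":0,"y":0,"z":-35,"ax":0,"ay":0,"az":0,"grip":1},{"x":0,"y":0,"z":-35,"ax":0,"ay":0,"az":0,"grip":1},{"x":0,"y":0,"z":-35,"ax":0,"ay":0,"az":0,"grip":1},{"x":0,"y":0,"z":-20,"ax":0,"ay":0,"az":0,"grip":1},{"x":0,"y":0,"z":0,"ax":0,"ay":0,"az":0,"grip":1}]'
python3 - <<'E'
from h import *
p=[441,339,np.radians(-37)]
P,R=goal(p,150,40);print(P);delta(P,R)
E
```

```text
t: 13.35
position: [539.2, 9.1, 209.5]
orientation: [0.286, 0.958, 0.001, 0.003]
force: [0.2, -0.9, -3.9]
finger_gap: 42.1
grip_force: 92.3
[627.44048182 198.50701982 242.05486003]
shift tool [ 29.8 206.9 -32.1] rows 5.0 rot [ 0.02  -0.519  0.064] rows 4.0
```

```bash
python3 -m inch '[{"x":3,"y":20,"z":-4,"ax":0,"ay":0,"az":0,"grip":1},{"x":5,"y":35,"z":-6,"ax":0,"ay":0,"az":0,"grip":1},{"x":6,"y":40,"z":-6,"ax":0,"ay":0,"az":0,"grip":1},{"x":6,"y":40,"z":-6,"ax":0,"ay":0,"az":0,"grip":1},{"x":5,"y":37,"z":-5,"ax":0,"ay":0,"az":0,"grip":1},{"x":3,"y":25,"z":-3,"ax":0,"ay":0,"az":0,"grip":1},{"x":2,"y":10,"z":-2,"ax":0,"ay":0,"az":0,"grip":1},{"x":0,"y":0,"z":0,"ax":0,"ay":0,"az":0,"grip":1}]'
python3 -m inch '[{"x":0,"y":0,"z":0,"ax":0,"ay":-0.06,"az":0.012,"grip":1},{"x":0,"y":0,"z":0,"ax":0.005,"ay":-0.12,"az":0.015,"grip":1},{"x":0,"y":0,"z":0,"ax":0.005,"ay":-0.12,"az":0.015,"grip":1},{"x":0,"y":0,"z":0,"ax":0.005,"ay":-0.12,"az":0.015,"grip":1},{"x":0,"y":0,"z":0,"ax":0.005,"ay":-0.1,"az":0.007,"grip":1},{"x":0,"y":0,"z":0,"ax":0,"ay":0,"az":0,"grip":1},{"x":0,"y":0,"z":0,"ax":0,"ay":0,"az":0,"grip":1}]'
python3 - <<'E'
from h import *
s=r.state();print(s["joints"],s["ft_torque"]);p=[441,339,np.radians(-37)]
P,R=goal(p,150,40);delta(P,R,s)
im=r.capture("wrist");cv2.imwrite("pics/w5.png",im[:,:,::-1])
a=r.capture("scene");b=r.capture("top");cv2.imwrite("pics/s5.png",a[:,:,::-1]);cv2.imwrite("pics/t5.png",b[:,:,::-1])
print(proj(cam("wrist",s),sl(p,[[30,24.5,47],[30,-24.5,47],[95,30.5,47],[95,-30.5,47],[110,24.5,53],[110,-24.5,53],[0,30.5,47],[0,-30.5,47]])).round())
E
```

```text
t: 14.15
position: [626.1, 199.4, 237.0]
orientation: [0.285, 0.958, -0.0, -0.001]
force: [-0.0, -0.5, -3.1]
finger_gap: 42.4
grip_force: 92.4
t: 14.85
position: [626.0, 198.0, 238.0]
orientation: [0.307, 0.917, -0.084, 0.241]
force: [0.1, 0.1, -3.7]
finger_gap: 42.4
grip_force: 92.4
[ 0.41053486  0.45491334  1.56861615 -0.56870418  0.93452635 -0.21276991] [ 0.19149573  0.26901922 -0.0297818 ]
shift tool [-2.7  1.2 -3.1] rows 1.0 rot [-0.006 -0.007  0.002] rows 1.0
[[ 434. -731.]
 [ 223. -729.]
 [ 434. -335.]
 [ 220. -334.]
 [ 414. -286.]
 [ 239. -286.]
 [ 476. -981.]
 [ 184. -977.]]
```

View pics/w5.png

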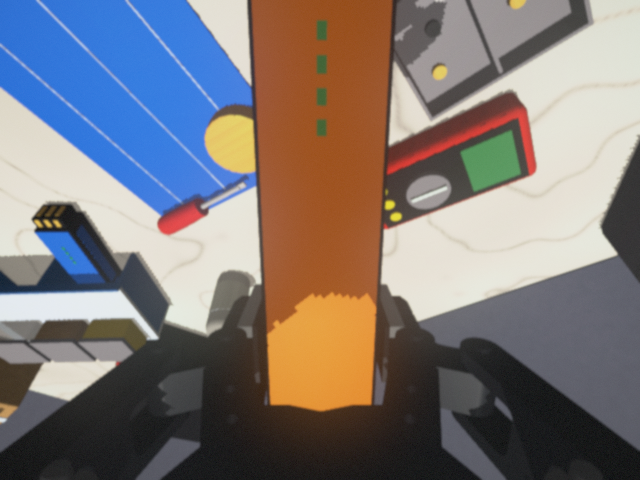

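The wrist view shows only the held pack; the sleeve is out of frame. I will fit the dock from the two fixed cameras and overlay the fitted dock and held pack together in one crop.

Run:
```python
from h import *
T=cam("top");S=cam("scene")
LT=[[110,30.5,53],[110,-30.5,53],[30,24.5,47],[30,-24.5,47]];uT=np.array([[148,263],[175,284],[138.7,296.7],[157.5,309.7]])
LS=[[110,-30.5,53],[110,30.5,53],[109,-30.5,0],[109,30.5,0]];uS=np.array([[457,196],[486.5,204],[449,221.5],[480.5,231]])
f=lambda p,a=1,b=1:np.r_[a*(proj(T,sl(p,LT))-uT).ravel(),b*(proj(S,sl(p,LS))-uS).ravel()]
for a,b in[(1,1),(1,0),(0,1)]:
    o=least_squares(f,[440,335,-.63],args=(a,b));print(a,b,o.x[:2].round(1),np.degrees(o.x[2]).round(2),o.fun.round(1))
    if a*b:p=o.x
s=r.state();R=Ro.from_quat(s["orientation"])
def pk(L): L=np.array(L,float);return s["position"]+R.apply(np.c_[L[:,0]+55.7,-L[:,1],9.6-L[:,2]])
PK=pk([[77.5,22,36],[77.5,-22,36],[-92.5,22,36],[-92.5,-22,36],[92.5,18,32],[92.5,-18,32],[92.5,18,4],[92.5,-18,4],[77.5,22,0],[77.5,-22,0]])
tiles=[]
for n,c,x0,y0 in [("t5",T,125,235),("s5",S,425,150)]:
    im=cv2.imread(f"pics/{n}.png")[y0:y0+100 if n=="s5" else y0+100,x0:x0+100];im=cv2.resize(im,None,fx=4,fy=4,interpolation=cv2.INTER_CUBIC);im=cv2.convertScaleAbs(im,alpha=1.5)
    print(n,proj(c,PK).round().tolist())
    for X,col in[(PK,(255,255,0)),(sl(p,LT+LS[2:]),(255,0,255))]:
        for u in (proj(c,X)-[x0,y0])*4+1.5: cv2.circle(im,tuple(int(v) for v in u),2,col,-1)
    tiles.append(im)
cv2.imwrite("pics/o5.png",np.hstack(tiles))
```

```text
1 1 [442.2 337.3] -35.48 [-1.6  1.1 -1.  -1.  -0.8 -1.9  1.4 -0.5 -1.2 -0.9  0.4 -1.2 -0.4  0.
 -1.2 -1.2]
1 0 [441.7 337.1] -36.96 [-0.4  1.6 -0.4  0.2 -0.5 -1.9  1.3  0.1 -0.  -0.  -0.  -0.  -0.  -0.
 -0.  -0. ]
0 1 [446.3 339.1] -36.85 [-0.  -0.  -0.  -0.  -0.  -0.   0.  -0.  -0.4 -0.3  1.1 -0.2  0.1  0.6
 -0.8 -0.2]
t5 [[174.0, 266.0], [153.0, 251.0], [214.0, 188.0], [191.0, 171.0], [170.0, 270.0], [154.0, 258.0], [180.0, 263.0], [164.0, 252.0], [186.0, 258.0], [166.0, 244.0]]
s5 [[456.0, 183.0], [479.0, 189.0], [429.0, 176.0], [455.0, 183.0], [459.0, 186.0], [478.0, 191.0], [455.0, 200.0], [474.0, 206.0], [450.0, 202.0], [473.0, 208.0]]
```

View pics/o5.png

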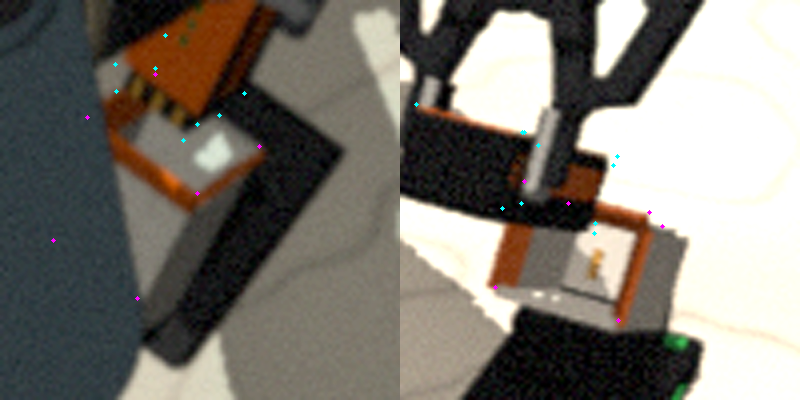

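The overlay shows the modelled lip corners landing on the real ones to about 1 px. The pack's LED row lies on its predicted centreline, and its nose is about 5 mm further back than assumed. For a sharper dock pose I pass over the sleeve with the wrist camera before inserting.

```bash
python3 -m inch '[{"x":0,"y":0,"z":-30,"ax":0,"ay":0,"az":0,"grip":1},{"x":10,"y":15,"z":-35,"ax":0,"ay":0,"az":0,"grip":1},{"x":30,"y":20,"z":0,"ax":0,"ay":0,"az":0,"grip":1},{"x":40,"y":20,"z":0,"ax":0,"ay":0,"az":0,"grip":1},{"x":45,"y":20,"z":0,"ax":0,"ay":0,"az":0,"grip":1},{"x":40,"y":20,"z":0,"ax":0,"ay":0,"az":0,"grip":1},{"x":30,"y":15,"z":0,"ax":0,"ay":0,"az":0,"grip":1},{"x":0,"y":0,"z":0,"ax":0,"ay":0,"az":0,"grip":1}]'
python3 -m inch '[{"x":0,"y":0,"z":0,"ax":0,"ay":0,"az":0,"grip":1},{"x":0,"y":0,"z":0,"ax":0,"ay":0,"az":0,"grip":1}]'
python3 - <<'E'
from h import *
import json
s=r.state();im=r.capture("wrist");json.dump({k:np.array(s[k]).tolist() for k in("position","orientation")},open("s6.json","w"))
im=np.ascontiguousarray(im[:,:,::-1]);cv2.imwrite("pics/w6raw.png",im)
q=proj(cam("wrist",s),sl([442,337.2,np.radians(-36.5)],[[110,30.5,53],[110,-30.5,53],[30,24.5,47],[30,-24.5,47],[95,30.5,47],[95,-30.5,47],[109,30.5,0],[109,-30.5,0]]));print(q.round())
x0=max(0,int(q[:,0].min())-40);y0=max(0,int(q[:,1].min())-40);c=im[y0:y0+200,x0:x0+266];print(x0,y0)
c=cv2.resize(c,None,fx=3,fy=3,interpolation=cv2.INTER_CUBIC);cv2.imwrite("pics/w6.png",c[:600,:800])
E
```

```text
t: 15.8
position: [530.2, 410.2, 194.6]
orientation: [0.305, 0.917, -0.085, 0.241]
force: [-0.2, -0.7, -3.2]
finger_gap: 42.3
grip_force: 92.9
t: 16.0
position: [532.9, 407.0, 198.2]
orientation: [0.307, 0.916, -0.084, 0.243]
force: [-0.3, 0.3, -2.1]
finger_gap: 42.3
grip_force: 92.9
[[193. 270.]
 [ 94. 271.]
 [170. 135.]
 [ 85. 136.]
 [193. 244.]
 [ 96. 244.]
 [217. 242.]
 [137. 243.]]
44 95
```

View pics/w6.png

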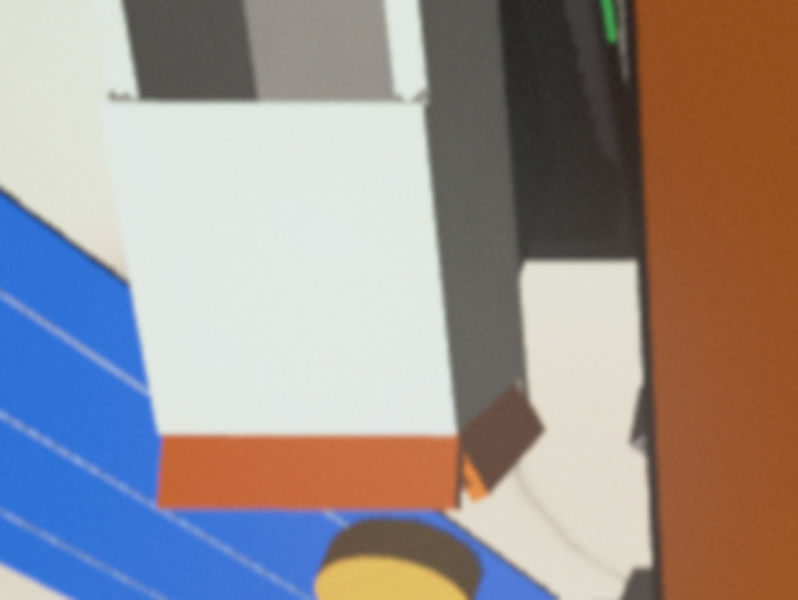

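The wrist crop shows the sleeve clearly. The roof edge at x=30 runs from (107,100) to (427,102), the roof end at x=95 is along row 436 from column 160 to 457, and the lip edge is along row 508 from column 157 to 460.

Run:
```python
from h import *
import json
s=json.load(open("s6.json"));C=cam("wrist",s)
L=[[30,-30.5,47],[30,30.5,47],[95,-30.5,47],[95,30.5,47],[110,-30.5,53],[110,30.5,53]]
u=np.array([[107,100],[427,102],[160,436],[457,436],[157,507],[460,509]])/3+[44,95]
for fz in (0,1):
    f=lambda p:(proj(C,sl(p,L,p[3] if fz else 50))-u).ravel()
    o=least_squares(f,[442,337,-.64,50]);print(o.x[:2].round(1),np.degrees(o.x[2]).round(2),o.x[3].round(1),o.fun.round(1))
R=Ro.from_quat(s["orientation"]).as_matrix();print("tool x yaw",np.degrees(np.arctan2(R[1,0],R[0,0])),"tilt",np.degrees(np.arcsin(-R[2,0])),R[2,1])
```

```text
[441.3 343.7] -37.53 50.0 [-1.7 -0.2  0.7 -0.   0.6 -1.3  1.3 -0.6 -0.1  1.5 -0.7  1.5]
[441.7 342.5] -37.59 48.8 [-1.1  0.2  0.4  0.5  0.9 -1.7  0.9 -0.9  0.2  0.9 -1.2  1. ]
tool x yaw 142.9720312767953 tilt 29.789758687306776 -0.004118684457471572
```

Run:
```python
from h import *
p=[441.5,343,np.radians(-37.55)]
for a in[(135,45),(135,3)]:
    P,R=goal(p,*a);print(P.round(1));delta(P,R)
```

```text
[614.3 210.2 238.9]
shift tool [-179.4 -107.7   56.5] rows 4.0 rot [-0.    -0.004  0.008] rows 1.0
[631.  197.4 202.5]
shift tool [-179.6 -107.7   98.5] rows 4.0 rot [-0.    -0.004  0.008] rows 1.0
```

```bash
python3 -m inch '[{"x":-20,"y":-10,"z":0,"ax":0,"ay":-0.004,"az":0.008,"grip":1},{"x":-35,"y":-18,"z":0,"ax":0,"ay":0,"az":0,"grip":1},{"x":-40,"y":-25,"z":0,"ax":0,"ay":0,"az":0,"grip":1},{"x":-40,"y":-25,"z":5,"ax":0,"ay":0,"az":0,"grip":1},{"x":-30,"y":-20,"z":20,"ax":0,"ay":0,"az":0,"grip":1},{"x":-14,"y":-9.5,"z":31,"ax":0,"ay":0,"az":0,"grip":1},{"x":0,"y":0,"z":0,"ax":0,"ay":0,"az":0,"grip":1},{"x":0,"y":0,"z":0,"ax":0,"ay":0,"az":0,"grip":1}]'
python3 - <<'E'
from h import *
p=[441.5,343,np.radians(-37.55)]
P,R=goal(p,135,3);delta(P,R)
E
```

```text
t: 16.85
position: [612.3, 209.5, 239.3]
orientation: [0.311, 0.914, -0.084, 0.245]
force: [-0.7, 1.2, -2.6]
finger_gap: 42.3
grip_force: 93.0
shift tool [-0.8  1.8 43. ] rows 1.0 rot [-0.001  0.001 -0.001] rows 1.0
```

```bash
python3 -m inch '[{"x":0,"y":1.8,"z":15,"ax":0,"ay":0,"az":0,"grip":1},{"x":0,"y":0,"z":18,"ax":0,"ay":0,"az":0,"grip":1},{"x":0,"y":0,"z":10,"ax":0,"ay":0,"az":0,"grip":1},{"x":0,"y":0,"z":0,"ax":0,"ay":0,"az":0,"grip":1},{"x":0,"y":0,"z":0,"ax":0,"ay":0,"az":0,"grip":1}]'
python3 - <<'E'
from h import *
p=[441.5,343,np.radians(-37.55)]
P,R=goal(p,135,3);delta(P,R)
T=cam("top");S=cam("scene")
# LED centreline check: green pixels on pack in top and lip positions in the same picture
for n,C in(("top",T),("scene",S)):
    im=r.capture(n);cv2.imwrite(f"pics/{n}7.png",im[:,:,::-1])
    h=cv2.cvtColor(im,cv2.COLOR_RGB2HSV);m=((h[...,0]>40)&(h[...,0]<85)&(h[...,1]>90)).astype(np.uint8)
    s=r.state();Rt=Ro.from_quat(s["orientation"])
    pk=lambda L:s["position"]+Rt.apply(np.c_[np.array(L)[:,0]+55.7,-np.array(L)[:,1],9.6-np.array(L)[:,2]])
    q=proj(C,pk([[77.5,0,36],[0,0,36],[77.5,22,36],[77.5,-22,36]]));ys,xs=np.nonzero(m)
    d=(q[0]-q[1])/np.linalg.norm(q[0]-q[1]);v=np.c_[xs,ys]-q[1];al=v@d;pe=v@[-d[1],d[0]]
    k=(abs(pe)<8)&(al>-10)&(al<np.linalg.norm(q[0]-q[1])+10)
    print(n,q.round(1).tolist(),"green n",k.sum(),"perp",pe[k].mean().round(2),"pack width px",np.linalg.norm(q[2]-q[3]).round(1))
E
```

```text
t: 17.35
position: [630.1, 199.7, 201.1]
orientation: [0.31, 0.915, -0.084, 0.245]
force: [-0.8, 0.1, -2.8]
finger_gap: 42.4
grip_force: 93.1
shift tool [-2.6 -1.4 -0.2] rows 1.0 rot [-0.001  0.     0.002] rows 1.0
top [[169.6, 256.7], [185.8, 224.7], [179.3, 263.9], [159.8, 249.5]] green n 34 perp 2.81 pack width px 24.2
scene [[466.7, 204.5], [456.0, 202.7], [455.4, 201.4], [478.1, 207.6]] green n 7 perp 3.65 pack width px 23.6
```

```bash
python3 -m inch '[{"x":5,"y":-1.4,"z":0,"ax":0,"ay":0,"az":0,"grip":1},{"x":8,"y":0,"z":0,"ax":0,"ay":0,"az":0,"grip":1},{"x":8,"y":0,"z":0,"ax":0,"ay":0,"az":0,"grip":1},{"x":8,"y":0,"z":0,"ax":0,"ay":0,"az":0,"grip":1},{"x":8,"y":0,"z":0,"ax":0,"ay":0,"az":0,"grip":1},{"x":0,"y":0,"z":0,"ax":0,"ay":0,"az":0,"grip":1}]'
cat >> h.py <<'E'
DP=[441.5,343,np.radians(-37.55)]
def rep():
    s=r.state();R0=Ro.from_quat(s["orientation"]);print("F tool",R0.inv().apply(s["force"]).round(1),"M",R0.inv().apply(s["ft_torque"]).round(2))
    k,R=sl(DP,[[0,0,0],[1,0,0],[0,1,0],[0,0,1]]),0;d=s["position"]-k[0];q=[d@(k[i]-k[0]) for i in(1,2,3)];print("nose x",round(q[0]-148.2,1),"y",round(q[1],1),"up",round(q[2]-9.6,1))
E
python3 -c "from h import *;rep()"
```

```text
t: 18.05
position: [602.9, 218.6, 182.1]
orientation: [0.31, 0.915, -0.084, 0.245]
force: [0.4, -0.8, -2.6]
finger_gap: 42.8
grip_force: 93.1
F tool [ 0.6 -0.4  2.6] M [0.01 0.35 0.  ]
nose x 94.3 y -0.3 up 2.9
```

```bash
python3 -m inch '[{"x":5,"y":0,"z":0,"ax":0,"ay":0,"az":0,"grip":1},{"x":5,"y":0,"z":0,"ax":0,"ay":0,"az":0,"grip":1},{"x":0,"y":0,"z":0,"ax":0,"ay":0,"az":0,"grip":1}]';python3 -c "from h import *;rep()"
python3 -m inch '[{"x":5,"y":0,"z":0,"ax":0,"ay":0,"az":0,"grip":1},{"x":5,"y":0,"z":0,"ax":0,"ay":0,"az":0,"grip":1},{"x":0,"y":0,"z":0,"ax":0,"ay":0,"az":0,"grip":1}]';python3 -c "from h import *;rep()"
```

```text
t: 18.35
position: [596.5, 223.5, 177.4]
orientation: [0.31, 0.915, -0.084, 0.245]
force: [-0.6, 0.8, -2.8]
finger_gap: 42.2
grip_force: 93.1
F tool [2.2 0.3 2. ] M [-0.01  0.35 -0.01]
nose x 85.0 y -0.3 up 2.9
t: 18.65
position: [589.5, 228.8, 172.4]
orientation: [0.31, 0.915, -0.084, 0.245]
force: [-0.0, -0.8, -2.3]
finger_gap: 42.5
grip_force: 93.1
F tool [ 0.7 -0.7  2.3] M [-0.02  0.33  0.03]
nose x 74.9 y -0.3 up 2.9
```

```bash
python3 -m inch '[{"x":4,"y":0,"z":0,"ax":0,"ay":0,"az":0,"grip":1},{"x":4,"y":0,"z":0,"ax":0,"ay":0,"az":0,"grip":1},{"x":0,"y":0,"z":0,"ax":0,"ay":0,"az":0,"grip":1}]';python3 -c "from h import *;rep()"
python3 -m inch '[{"x":4,"y":0,"z":0,"ax":0,"ay":0,"az":0,"grip":1},{"x":4,"y":0,"z":0,"ax":0,"ay":0,"az":0,"grip":1},{"x":0,"y":0,"z":0,"ax":0,"ay":0,"az":0,"grip":1}]';python3 -c "from h import *;rep()"
```

```text
t: 18.95
position: [584.1, 233.0, 168.5]
orientation: [0.31, 0.915, -0.084, 0.245]
force: [0.1, 0.2, -3.7]
finger_gap: 42.3
grip_force: 93.1
F tool [1.8 0.2 3.2] M [ 0.02  0.34 -0.02]
nose x 67.0 y -0.3 up 2.9
t: 19.25
position: [578.6, 237.2, 164.4]
orientation: [0.31, 0.915, -0.084, 0.245]
force: [0.4, -0.7, -4.1]
finger_gap: 42.5
grip_force: 93.1
F tool [ 1.4 -0.3  3.9] M [0.   0.36 0.01]
nose x 59.0 y -0.3 up 2.9
```

```bash
python3 -m inch '[{"x":6,"y":0,"z":0,"ax":0,"ay":0,"az":0,"grip":1},{"x":6,"y":0,"z":0,"ax":0,"ay":0,"az":0,"grip":1},{"x":6,"y":0,"z":0,"ax":0,"ay":0,"az":0,"grip":1},{"x":0,"y":0,"z":0,"ax":0,"ay":0,"az":0,"grip":1}]';python3 -c "from h import *;rep()"
python3 -m inch '[{"x":6,"y":0,"z":0,"ax":0,"ay":0,"az":0,"grip":1},{"x":6,"y":0,"z":0,"ax":0,"ay":0,"az":0,"grip":1},{"x":6,"y":0,"z":0,"ax":0,"ay":0,"az":0,"grip":1},{"x":0,"y":0,"z":0,"ax":0,"ay":0,"az":0,"grip":1}]';python3 -c "from h import *;rep()"
```

```text
t: 19.65
position: [566.0, 246.8, 155.3]
orientation: [0.31, 0.915, -0.084, 0.245]
force: [-0.5, 0.4, -2.7]
finger_gap: 42.5
grip_force: 93.1
F tool [1.9 0.  2. ] M [-0.01  0.37 -0.01]
nose x 40.7 y -0.4 up 2.9
t: 20.05
position: [553.6, 256.3, 146.3]
orientation: [0.31, 0.915, -0.084, 0.245]
force: [0.0, -0.0, -3.9]
finger_gap: 42.2
grip_force: 93.1
F tool [ 1.9 -0.   3.4] M [-0.01  0.35 -0.05]
nose x 22.7 y -0.4 up 2.9
```

```bash
python3 -m inch '[{"x":6,"y":0,"z":0,"ax":0,"ay":0,"az":0,"grip":1},{"x":5,"y":0,"z":0,"ax":0,"ay":0,"az":0,"grip":1},{"x":0,"y":0,"z":0,"ax":0,"ay":0,"az":0,"grip":1}]';python3 -c "from h import *;rep()"
python3 -m inch '[{"x":0,"y":0,"z":1.5,"ax":0,"ay":0,"az":0,"grip":1},{"x":0,"y":0,"z":0,"ax":0,"ay":0,"az":0,"grip":1}]';python3 -c "from h import *;rep()"
python3 -m inch '[{"x":0,"y":0,"z":0.7,"ax":0,"ay":0,"az":0,"grip":1},{"x":0,"y":0,"z":0,"ax":0,"ay":0,"az":0,"grip":1}]';python3 -c "from h import *;rep()"
```

```text
t: 20.35
position: [546.2, 262.0, 140.9]
orientation: [0.31, 0.915, -0.084, 0.245]
force: [-0.8, -0.4, -3.6]
finger_gap: 42.9
grip_force: 93.1
F tool [ 2.2 -0.8  2.9] M [0.   0.35 0.03]
nose x 11.9 y -0.4 up 2.9
t: 20.55
position: [547.5, 261.1, 140.0]
orientation: [0.31, 0.915, -0.084, 0.245]
force: [-0.3, -0.7, -3.6]
finger_gap: 42.8
grip_force: 93.1
F tool [ 1.6 -0.7  3.2] M [ 0.04  0.4  -0.06]
nose x 12.8 y -0.3 up 1.3
t: 20.75
position: [547.8, 260.9, 139.4]
orientation: [0.31, 0.915, -0.084, 0.245]
force: [-0.1, 0.1, -3.4]
finger_gap: 42.6
grip_force: 93.1
F tool [1.8 0.1 2.9] M [ 0.04  0.4  -0.07]
nose x 12.8 y -0.3 up 0.7
```

```bash
for i in 1; do python3 -m inch '[{"x":0,"y":0,"z":0.7,"ax":0,"ay":0,"az":0,"grip":1},{"x":0,"y":0,"z":0,"ax":0,"ay":0,"az":0,"grip":1}]' >/dev/null;python3 -c "from h import *;rep()"; done
python3 -m inch '[{"x":6,"y":0,"z":0,"ax":0,"ay":0,"az":0,"grip":1},{"x":2,"y":0,"z":0,"ax":0,"ay":0,"az":0,"grip":1},{"x":0,"y":0,"z":0,"ax":0,"ay":0,"az":0,"grip":1}]';python3 -c "from h import *;rep()"
```

```text
F tool [1.4 0.3 2.7] M [ 0.02  0.39 -0.03]
nose x 12.7 y -0.3 up 0.0
t: 21.25
position: [542.0, 265.3, 134.5]
orientation: [0.31, 0.915, -0.084, 0.245]
force: [0.3, 0.5, -2.9]
finger_gap: 42.6
grip_force: 93.1
F tool [1.5 0.6 2.5] M [ 0.02  0.4  -0.01]
nose x 4.1 y -0.3 up 0.1
```

```bash
python3 -m inch '[{"x":2,"y":0,"z":0.5,"ax":0,"ay":0,"az":0,"grip":1},{"x":1,"y":0,"z":0,"ax":0,"ay":0,"az":0,"grip":1},{"x":0,"y":0,"z":0,"ax":0,"ay":0,"az":0,"grip":1}]'>/dev/null;python3 -c "from h import *;rep()"
python3 -m inch '[{"x":2,"y":0,"z":0.5,"ax":0,"ay":0,"az":0,"grip":1},{"x":0,"y":0,"z":0,"ax":0,"ay":0,"az":0,"grip":1}]'>/dev/null;python3 -c "from h import *;rep()"
python3 -m inch '[{"x":1.5,"y":0,"z":0,"ax":0,"ay":0,"az":0,"grip":1},{"x":0,"y":0,"z":0,"ax":0,"ay":0,"az":0,"grip":1}]'>/dev/null;python3 -c "from h import *;rep()"
```

```text
F tool [ 0.5  0.  -1.3] M [-0.11  0.24  0.03]
nose x 1.8 y 0.0 up -0.1
F tool [-2.6  0.4 -6.3] M [-0.01 -0.08 -0.02]
nose x 0.3 y 0.3 up -0.2
F tool [-2.9 -0.7 -6.5] M [-0.11 -0.06  0.09]
nose x -1.1 y 0.4 up -0.2
```

```bash
python3 -m inch '[{"x":1.5,"y":0,"z":0,"ax":0,"ay":0,"az":0,"grip":1},{"x":0,"y":0,"z":0,"ax":0,"ay":0,"az":0,"grip":1}]'>/dev/null;python3 -c "from h import *;rep()"
python3 -m inch '[{"x":1.5,"y":0,"z":0,"ax":0,"ay":0,"az":0,"grip":1},{"x":0,"y":0,"z":0,"ax":0,"ay":0,"az":0,"grip":1}]'>/dev/null;python3 -c "from h import *;rep()"
python3 -m inch '[{"x":1,"y":0,"z":0,"ax":0,"ay":0,"az":0,"grip":1},{"x":0,"y":0,"z":0,"ax":0,"ay":0,"az":0,"grip":1}]'>/dev/null;python3 -c "from h import *;rep()"
```

```text
F tool [-9.9 -0.  -3.2] M [-0.13 -1.17 -0.17]
nose x -1.4 y 0.6 up -0.1
F tool [-19.   -0.8  -0.8] M [ 0.16 -2.45 -0.32]
nose x -1.4 y 0.7 up -0.0
F tool [-24.1  -0.9  -1.3] M [ 0.24 -3.3  -0.54]
nose x -1.5 y 0.9 up 0.1
```

```bash
python3 -m inch '[{"x":2,"y":0,"z":0,"ax":0,"ay":0,"az":0,"grip":1},{"x":0,"y":0,"z":0,"ax":0,"ay":0,"az":0,"grip":1}]'>/dev/null;python3 -c "from h import *;rep()"
python3 -m inch '[{"x":2,"y":0,"z":0,"ax":0,"ay":0,"az":0,"grip":1},{"x":0,"y":0,"z":0,"ax":0,"ay":0,"az":0,"grip":1}]';python3 -c "from h import *;rep()"
```

```text
F tool [-36.2  -3.   -0.7] M [ 0.55 -5.04 -0.77]
nose x -1.6 y 1.0 up 0.4
t: 22.95
position: [538.8, 269.7, 132.3]
orientation: [0.31, 0.913, -0.084, 0.251]
force: [29.1, -28.9, 24.2]
finger_gap: 42.4
grip_force: 93.6
F tool [-47.4  -5.2  -0. ] M [ 0.93 -6.8  -0.98]
nose x -1.6 y 1.2 up 0.8
```

```bash
python3 -m inch '[{"x":-3,"y":0,"z":0,"ax":0,"ay":0,"az":0,"grip":1},{"x":-3.5,"y":0,"z":0,"ax":0,"ay":0,"az":0,"grip":1},{"x":0,"y":0,"z":0,"ax":0,"ay":0,"az":0,"grip":1}]'>/dev/null;python3 -c "from h import *;rep()"
```

```text
F tool [-10.9   0.6  -3.1] M [ 0.04 -1.17  0.02]
nose x -1.4 y 0.4 up -0.2
```

Still seated with a light forward push. I release and back off square to the floor.

```bash
python3 -m inch '[{"x":0,"y":0,"z":0,"ax":0,"ay":0,"az":0,"grip":-1},{"x":0,"y":0,"z":0,"ax":0,"ay":0,"az":0,"grip":-1},{"x":0,"y":0,"z":0,"ax":0,"ay":0,"az":0,"grip":-1},{"x":0,"y":0,"z":0,"ax":0,"ay":0,"az":0,"grip":-1},{"x":0,"y":0,"z":0,"ax":0,"ay":0,"az":0,"grip":-1},{"x":0,"y":0,"z":0,"ax":0,"ay":0,"az":0,"grip":-1},{"x":0,"y":0,"z":0,"ax":0,"ay":0,"az":0,"grip":-1},{"x":0,"y":0,"z":0,"ax":0,"ay":0,"az":0,"grip":-1}]'
python3 -m inch '[{"x":-1,"y":0,"z":-8,"ax":0,"ay":0,"az":0,"grip":-1},{"x":0,"y":0,"z":-20,"ax":0,"ay":0,"az":0,"grip":-1},{"x":0,"y":0,"z":-30,"ax":0,"ay":0,"az":0,"grip":-1},{"x":-10,"y":0,"z":-30,"ax":0,"ay":0,"az":0,"grip":-1},{"x":-20,"y":0,"z":-20,"ax":0,"ay":0,"az":0,"grip":-1},{"x":0,"y":0,"z":0,"ax":0,"ay":0,"az":0,"grip":-1},{"x":0,"y":0,"z":0,"ax":0,"ay":0,"az":0,"grip":-1}]'
python3 - <<'E'
from h import *
s=r.state();im=r.capture("wrist");C=cam("wrist",s);cv2.imwrite("pics/w8.png",im[:,:,::-1])
h=cv2.cvtColor(im,cv2.COLOR_RGB2HSV);m=((h[...,0]>3)&(h[...,0]<22)&(h[...,1]>150)&(h[...,2]>60)).astype(np.uint8)
q=proj(C,sl(DP,[[185,22,36],[185,-22,36],[110,22,36],[110,-22,36],[110,30.5,53],[110,-30.5,53]]));print(q.round())
c=int(q[2:4,0].mean());rows=np.nonzero(m[:,c])[0];print("orange rows at col",c,rows.min(),rows.max())
for v in range(rows.max()-60,rows.max(),12): x=np.nonzero(m[v])[0];print(v,x.min(),x.max(),len(x))
for n in("scene","top"):
    r.capture(n);print(n,[(np.round(d["location"]).tolist(),round(d["conf"],2)) for q in("pack","bluepack","tin","screwdriver") for d in r.boxes_of(n,q)[:2]])
E
```

```text
t: 24.05
position: [537.3, 269.0, 129.9]
orientation: [0.31, 0.915, -0.084, 0.245]
force: [-0.3, -0.8, 0.2]
finger_gap: 85.6
grip_force: 0.0
t: 24.75
position: [515.7, 285.7, 239.5]
orientation: [0.31, 0.915, -0.083, 0.245]
force: [-0.8, -0.5, -0.3]
finger_gap: 85.7
grip_force: 0.0
[[354. 258.]
 [288. 257.]
 [357. 142.]
 [285. 142.]
 [375. 144.]
 [267. 144.]]
orange rows at col 321 119 253
193 290 353 64
205 291 352 62
217 291 352 62
229 291 351 61
241 292 351 60
scene [([292.0, -251.0, 31.0], 0.93), ([557.0, 262.0, 158.0], 0.91), ([633.0, 92.0, 28.0], 0.83), ([691.0, -274.0, 62.0], 0.44), ([656.0, -27.0, 24.0], 0.79)]
top [([265.0, -244.0, 38.0], 0.84), ([530.0, 268.0, 156.0], 0.73), ([589.0, -180.0, 38.0], 0.79), ([617.0, 99.0, 25.0], 0.84), ([654.0, -31.0, 22.0], 0.98)]
```

Run:
```python
from h import *
im=cv2.imread("pics/w8.png");h=cv2.cvtColor(im,cv2.COLOR_BGR2HSV);m=((h[...,0]>3)&(h[...,0]<22)&(h[...,1]>150)&(h[...,2]>60))
for c in(278,282,321,358,364):
    x=np.nonzero(m[:,c])[0];print(c,x.min(),x.max(),len(x))
s=r.state();C=cam("wrist",s)
L=[[95,0,47],[110,0,53],[185,0,36]];print(proj(C,sl(DP,L)).round(1))
g=np.median(im[:, 310:332].astype(float),axis=1);print([ (v,g[v].astype(int).tolist()) for v in range(112,160,3)])
```

```text
Traceback (most recent call last):
ValueError: zero-size array to reduction operation minimum which has no identity
```

Run:
```python
from h import *
im=cv2.imread("pics/w8.png")
s=r.state();C=cam("wrist",s)
print(proj(C,sl(DP,[[95,0,47],[110,0,53],[185,0,36]])).round(1))
for c in (275,321):print(c,[(v,im[v,c-4:c+5].mean(0).astype(int).tolist()) for v in range(106,160,4)])
```

```text
[[321.5 116.3]
 [321.5 144. ]
 [321.1 258.2]]
275 [(106, [142, 149, 154]), (110, [143, 151, 155]), (114, [158, 167, 171]), (118, [69, 94, 147]), (122, [67, 90, 141]), (126, [66, 88, 134]), (130, [66, 88, 135]), (134, [67, 88, 135]), (138, [67, 88, 135]), (142, [69, 92, 142]), (146, [183, 200, 211]), (150, [190, 205, 214]), (154, [191, 206, 214]), (158, [197, 212, 219])]
321 [(106, [142, 149, 156]), (110, [140, 149, 155]), (114, [133, 142, 153]), (118, [55, 82, 132]), (122, [52, 79, 132]), (126, [52, 80, 132]), (130, [51, 82, 139]), (134, [53, 101, 188]), (138, [52, 104, 195]), (142, [53, 115, 216]), (146, [57, 132, 223]), (150, [57, 134, 223]), (154, [58, 134, 224]), (158, [58, 135, 224])]
```

```bash
python3 -c "
from station import r
print(r.close_job())"
```

```text
the job is handed in; nothing more can be done
None
```

The orange pack was pulled from the shelf, laid flat and released on the mat, then re-gripped by its rear half and pushed against the dock's end stop (about 47 N, no further travel). It was released there, and the job was handed in at about 25 s; I was not shown the verdict.

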